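# Vent the vacuum pot and bring it to the opening mark

### The job

Vent the vacuum pot where it stands: unscrew the knurled lock nut on its lid until it is backed right off, let go, then press the freed valve pin well down and keep it down for about a second. Leave the nut backed off, then slide the pot over the mat, without lifting or tipping it, until it stands centred in the outline with the cross, and let go. Do not disturb the spanner, the small block, the bottle and the loupe beside the mat.

Things in the scene. Friction and masses are not known exactly. Their poses are not given: they have to be found in the camera images.
- pot: round steel vacuum pot, 100 mm in diameter, aluminium lid of 108 mm diameter whose top is 60 mm (63 mm at its screw heads) above the foot, 0.9 kg in all. Loose on the mat. Origin at the centre of its underside; z up; the pan handle points along its -x. A steel boss (28 mm diameter, top at 78 mm) in the middle of the lid carries the valve
- handle_grip (a point): point in the pan handle where it is well gripped, 98 mm from the pot's axis along the pot's -x, 40 mm above the pot's foot. The black straight bar handle is level, 18 mm wide, 16 mm high, and sticks out from 51 to 129 mm from the axis. Axes as the pot's
- nut_grip (a point): centre of the knurled brass lock nut on the pot's axis: a round nut 46 mm in diameter (48 mm over the knurls) and 20 mm high, its centre 88 mm above the pot's foot when tight. It rises as it is unscrewed
- lock_nut (a joint): angle of the lock nut in rad: 0 tight on the boss, grows as it is unscrewed counterclockwise as seen from above, stops at 3.0 (backed right off). It rises 1.9 mm per rad on the pin's thread. Turning takes about 0.05 N m. It stays where it is left
- pin_tip (a point): middle of the top face of the valve pin, a steel head of 16 mm diameter on the pot's axis, 114 mm above the pot's foot when up. The nut rides on the pin: when the pin is pressed, the nut goes down with it until the nut meets the boss
- valve_pin (a joint): how far the valve pin is pressed down, in m: 0 up. It can go down only as far as the nut has risen (1.9 mm per rad of the nut), at most about 5.7 mm. Sprung: about 2 N to start and 5 N at the bottom; it springs up when let go. If the nut is turned while held at one height, the pin is drawn down instead
- mat: black rubber mat fixed on the bench, 170 x 320 mm, 3 mm thick; origin under its centre, long side along its y, z up. Its top is at height 3 mm
- opening_mark: the place to bring the pot to: white circular outline, 120 mm in diameter, with a cross of 60 mm in it, printed near one end of the mat; origin at its centre on the mat's top. (The pot begins in the middle of the other outline, near the other end, which has no cross.) The two centres are 140 to 181 mm apart
- spanner: open-ended spanner, 127 x 21 x 5 mm, bystander on the bench in front of the mat; origin under its middle, its length along its x
- ref_block: bystander: flat steel disc, 36 mm diameter, 12 mm high, behind the mat; origin under its centre
- bottle: bystander: brown reagent bottle with a black dropper, 42 mm diameter, 113 mm high, behind the mat at its left end; origin under its centre
- loupe: bystander: black stand magnifier, 42 mm diameter, 30 mm high, behind the mat at its right part; origin under its centre

How it is judged:
On the way, in this order (a step that is already met when the one before it is completed fails the run):
1. the lock nut is backed off (2.4 rad or more) and the pin is up, the pot still within 30 mm of its starting place (value of joint lock_nut above 2.4 rad and value of joint valve_pin below 0.0015 m and distance of pot from where it was at the start of the episode below 0.03 m), for 0.1 s.
2. the valve pin is kept pressed 3.5 mm or more for 0.6 s, the pot still within 30 mm of its starting place (value of joint valve_pin above 0.0035 m and distance of pot from where it was at the start of the episode below 0.03 m), for 0.6 s.
At the end, for the whole second after the job is handed in: the pot stands upright and at rest on the mat, its axis within 12 mm of the centre of the outline with the cross; the nut is still backed off by 2.4 rad or more and the pin has sprung up (pressed less than 2 mm) (horizontal distance between pot and opening_mark below 0.012 m and angle between pot's own z axis and vertical below 0.05 rad and z of pot in the frame of mat below 0.006 m and linear speed of pot below 0.02 m/s and value of joint lock_nut above 2.4 rad and value of joint valve_pin below 0.002 m); the robot touches nothing.
It fails at once if the pot is lifted more than 6 mm off the mat (z of pot in the frame of mat above 0.009 m).
It fails at once if the pot is tipped by more than 0.15 rad (angle between pot's own z axis and vertical above 0.15 rad).
It fails at once if the spanner, block, bottle or loupe is moved by more than 30 mm, or the bottle is knocked over (distance of any of spanner, ref_block, bottle, loupe from where it was at the start of the episode above 0.03 m or angle between bottle's own z axis and vertical above 0.5 rad).
It also fails if it takes over 67 s, if anything falls off the work surface, if the arm or the gripper's body presses on something with over 40 N, if the wrist force passes 120 N, or if a joint passes its speed limit or range.

### The arm

A 6-joint arm with a two-finger parallel gripper is mounted at the origin on a cart in front of the work surface, level with it; the furniture and walls round the work are solid. World frame = base frame: x ahead of the robot, y to its left, z up, the work surface at z = 0. Lengths are in m, angles in rad, forces in N, time in s.
With the tool pointing down it reaches from about 0.275 to 0.875 m from the base axis. Payload 12.5 kg.
Tool frame: the origin (TCP) lies at the very end of the fingers, on their centre line; the grasp point (between the pads) lies 19 mm behind it; z points along the fingers, y is the line along which they close (so a half turn about z gives the same grasp; the last joint's range is limited). The gripper opens to 85 mm and grips with 20 to 120 N. Pads are 22 mm wide; open, the fingers measure 114 mm over their backs; the gripper's body (76 mm by 85 mm) begins 54 mm behind the grasp point. The pads swing forward as they close: fully open they stand 13 mm farther back than shut.
Start: joints at [1.129, 0.351, 1.652, -0, 1.139, -0.085], TCP at [0.192, 0.515, 0.231] pointing down, gripper open.
Joint ranges: [-2.75, 2.75], [-0.79, 2.1], [0.01, 2.65], [-1.57, 4.71], [0.07, 3.14], [-2.87, 2.87]. Speed limits (rad/s): [2.22, 2.22, 2.79, 3.14, 3.14, 3.14].

### API

Orientations are given as a 3x3 rotation matrix whose columns are the frame's x, y, z axes.
In Python, from bench import manip gives the robot as it stands. Calls block until the motion is done:
- manip.move_ptp(position, orientation): joint-space move of the TCP to a pose.
- manip.move_l(position, attitude=None, max_speed=0.15): straight line of the TCP; attitude=None keeps the orientation; max_speed is the mean speed in m/s.
- manip.move_j(angles): joint-space move.
- manip.set_gripper(opening, effort=None): opening from 0.0 (shut) to 1.0 (fully open); effort is the grip in N (None keeps the last); returns when the fingers have stopped.
- manip.dwell(seconds).
- manip.inverse_kinematics(position, orientation): joint angles nearest the present ones, or None.
- manip.grab_frame(name): name is "side" or "top" or "wrist"; returns (picture, depth): 384x512x3 uint8, red, green, blue; 384x512 float32, m along the optical axis (not along the pixel's ray), 0 where there is no reading.
- manip.get_calibration(name): a dict with "camera_matrix" (3x3 intrinsics, pixels), "R" (3x3) and "t" (3): a world point X has camera coordinates R X + t. Camera axes: x right, y down, z forward; pixel columns grow to the right and rows downward; lengths in m; the calibration is good to about 2 mm. A picture is of the moment at which its call begins: read the wrist's pose just before it. get_calibration takes no time and is no camera call; for the wrist camera it gives the pose at the moment of the call.
A pose or a line that the arm cannot do raises manip.Unreachable and nothing moves.
- manip.sign_off(): hands the job in; it is judged then, once.
Trained networks look in the newest picture that a camera, given by its name, has taken for a name from the list of things; names that differ only in an ending like _2 or _b are one class to them, and where a whole thing is asked for, a point or a joint stands for the part that bears it (a point fixed in the world has none). Each returns a list of dicts, best first, with "confidence" (0 to 1); they miss things now and then, are a little off and sometimes report something else, mostly with a low value. They report only what shows in the picture. A call takes as long as a camera call.
- manip.look_for(camera, name): "at" ([x, y, z] in m, in world coordinates, good to about 4 mm: the middle of the surface that is visible of it).
Readings, each from a call of its own:
- manip.current_time(): time.
- manip.current_qpos(): joint angles.
- manip.current_joint_vel(): joint speeds.
- manip.current_joint_torque(): joint torques, N m.
- manip.current_ee_pos(): TCP position.
- manip.current_tcp_rot(): TCP orientation.
- manip.current_force(): force on the tool from outside, world axes, zero at the start.
- manip.current_ft_torque(): the same for the moment, N m.
- manip.current_grip_width(): opening from 0.0 (shut) to 1.0 (fully open).
- manip.current_grip_force(): force on a finger pad.
Only numpy, scipy, OpenCV 4.12 (cv2) and the standard library are available. Lean on these libraries where they do the work, as an engineer would, in place of code of your own. Each camera call takes 0.05 s, during which the arm holds its last target. There are 200 camera calls.

## Working session

There is one attempt and no reset: what is moved stays moved. The work goes in short steps, each a Python script; the robot and the scene stay as the last script left them, time stands still between calls to the robot, and variables do not carry over. Pictures are saved under pics/ and viewed, at most 10 in all, crops included, and the job is handed in when it is done.

```bash
mkdir -p pics; ls; python3 - <<'E'
from bench import manip as m
import cv2,numpy as np
ims=[]
for c in("top","side"):
    p,d=m.grab_frame(c); ims.append(p)
    for n in ["pot","handle_grip","nut_grip","pin_tip","opening_mark","mat","spanner","ref_block","bottle","loupe"]:
        r=m.look_for(c,n); print(c,n,[(np.round(x["at"],3).tolist(),round(x["confidence"],2)) for x in r[:2]])
    cv2.imwrite(f"pics/{c}.png",p[:,:,::-1])
print(m.current_time())
k=m.get_calibration("top");print(k)
E
```

```text
pics
top pot [([0.624, 0.28, 0.016], 0.74), ([0.502, 0.181, 0.059], 0.73)]
top handle_grip [([0.498, 0.182, 0.064], 0.76)]
top nut_grip []
top pin_tip [([0.508, 0.173, 0.1], 0.69)]
top opening_mark [([0.486, 0.34, -0.003], 0.56)]
top mat [([0.606, 0.379, 0.072], 0.67), ([0.624, 0.282, 0.016], 0.61)]
top spanner [([0.36, 0.257, 0.003], 0.64)]
top ref_block [([0.624, 0.283, 0.014], 0.51)]
top bottle [([0.606, 0.376, 0.075], 0.71)]
top loupe [([0.627, 0.206, 0.024], 0.65)]
side pot [([0.493, 0.165, 0.061], 0.85)]
side handle_grip [([0.5, 0.164, 0.062], 0.81), ([0.628, 0.278, 0.01], 0.73)]
side nut_grip [([0.5, 0.167, 0.098], 0.74)]
side pin_tip [([0.505, 0.171, 0.106], 0.9)]
side opening_mark [([0.478, 0.338, 0.005], 0.55)]
side mat [([0.478, 0.294, 0.001], 0.95), ([0.508, 0.168, 0.101], 0.23)]
side spanner []
side ref_block [([0.628, 0.276, 0.007], 0.77), ([0.504, 0.169, 0.101], 0.17)]
side bottle [([0.48, 0.338, 0.006], 0.48)]
side loupe [([0.624, 0.19, 0.023], 0.96)]
1.1
{'camera_matrix': array([[349.27243204,   0.        , 259.63035461],
       [  0.        , 349.27243204, 198.69808249],
       [  0.        ,   0.        ,   1.        ]]), 'R': array([[-0.00416488, -0.99980529,  0.01928825],
       [-0.99035088,  0.00145211, -0.13857499],
       [ 0.13852   , -0.01967929, -0.99016409]]), 't': array([0.26943098, 0.56547521, 0.87359969])}
```

```bash
python3 -c "
import cv2
p=cv2.imread('pics/top.png')[60:330,100:400];s=cv2.imread('pics/side.png')
cv2.imwrite('pics/topc.png',cv2.resize(p,None,fx=2.2,fy=2.2,interpolation=cv2.INTER_CUBIC)[:600])"
```

```text
(no output)
```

View pics/topc.png

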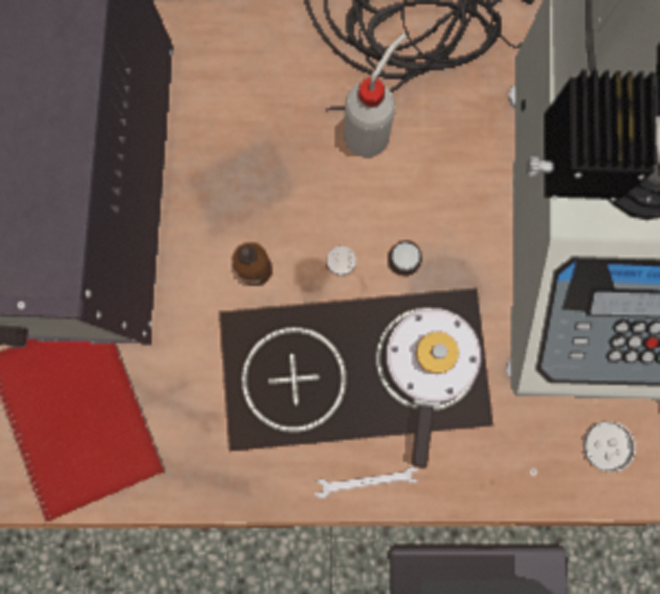

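View pics/side.png

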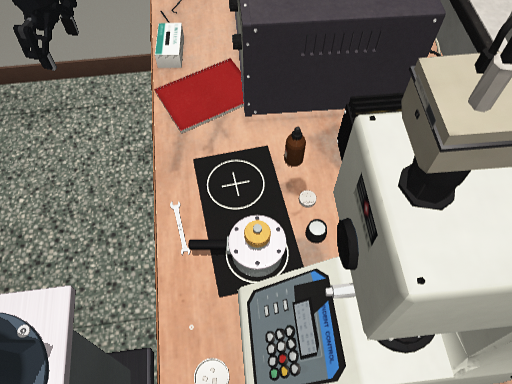

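The top crop shows the pot in the right-hand outline, with its pin at about (440,352) and its handle running down to (421,465). The crossed outline is at (294,379). The spanner lies in front of the mat, and the bottle, block and loupe are behind it. The side view agrees: pin (257,229), cross (236,183). Next I measure both precisely.

```bash
cat >h.py <<'E'
from bench import manip as m
import cv2,numpy as np
def ray(c,u,v,z,k=None):
    k=k or m.get_calibration(c); R,t=k["R"],k["t"]
    d=R.T@np.linalg.solve(k["camera_matrix"],[u,v,1.]); o=-R.T@t
    return o+d*(z-o[2])/d[2]
def cloud(c,d):
    k=m.get_calibration(c); v,u=np.mgrid[:384,:512]
    p=np.stack([u,v,np.ones_like(u)],-1)@np.linalg.inv(k["camera_matrix"]).T*d[...,None]
    return (p-k["t"])@k["R"]
def rot(yaw): # tool down, tool y axis at angle yaw
    y=np.array([np.cos(yaw),np.sin(yaw),0]);z=np.array([0,0,-1.]);return np.stack([np.cross(y,z),y,z],1)
E
python3 - <<'E'
from h import *
for c,cr in(("top",(234,231)),("side",(236,183))):
    p,d=m.grab_frame(c); P=cloud(c,d); h=cv2.cvtColor(p,cv2.COLOR_RGB2HSV)
    g=((h[...,0]>15)&(h[...,0]<32)&(h[...,1]>130)&(h[...,2]>120)&(P[...,2]>.07)&(P[...,2]<.13)&(d>0)&(np.hypot(P[...,0]-.5,P[...,1]-.17)<.06))
    print(c,"nut",g.sum(),P[g].mean(0),P[g].max(0),P[g].min(0))
    # lid top plane
    l=(abs(P[...,2]-.063)<.004)&(np.hypot(P[...,0]-.5,P[...,1]-.17)<.09)&(h[...,1]<60)&(h[...,2]>120)
    cs,_=cv2.findContours(l.astype(np.uint8),0,1); cc=max(cs,key=cv2.contourArea)
    W=np.array([ray(c,*q[0],.063)[:2] for q in cc],np.float32); print("lid",cv2.minEnclosingCircle(W))
    b=(abs(P[...,2]-.045)<.012)&(h[...,2]<70)&(P[...,0]<.452)&(P[...,0]>.33)&(abs(P[...,1]-.18)<.08)
    Q=P[b][:,:2]; print("handle",b.sum(),Q.mean(0),Q.min(0),Q.max(0),cv2.fitLine(Q.astype(np.float32),1,0,.01,.01).ravel())
    # outline: white pixels near cross
    w=(h[...,1]<60)&(h[...,2]>140)&(abs(P[...,2]-.003)<.012)&(np.hypot(P[...,0]-.482,P[...,1]-.34)<.075)
    v,u=np.nonzero(w); W=np.array([ray(c,a,e,.003)[:2] for a,e in zip(u,v)]); r=np.hypot(*(W-[.482,.34]).T); W=W[r>.045]
    s=np.linalg.lstsq(np.c_[2*W,np.ones(len(W))],(W**2).sum(1),rcond=None)[0]; print("mark",len(W),s[:2],np.sqrt(s[2]+s[:2]@s[:2]))
    near=(np.hypot(P[...,0]-.5,P[...,1]-.17)<.25)&(P[...,2]>.12)&(d>0); 
    if near.any(): print("tall y",P[near].min(0),P[near].max(0))
    f=(P[...,1]<.12)&(P[...,1]>-.1)&(P[...,0]>.3)&(P[...,0]<.62)&(P[...,2]>.03)&(np.hypot(P[...,0]-.5,P[...,1]-.17)>.07)
    if f.any(): print("box",P[f].min(0),P[f].max(0))
E
```

```text
top nut 203 [0.50503042 0.1772287  0.10159597] [0.52486253 0.19659926 0.10521176] [0.48597093 0.15505794 0.09737471]
lid ((0.5063955187797546, 0.1761598438024521), 0.05372636765241623)
handle 44 [0.42123356 0.19044301] [0.38164406 0.17647692] [0.44618695 0.19796637] [ 0.993205   -0.11637811  0.43281826  0.19226293]
mark 244 [0.48199474 0.3382787 ] 0.06005259540006929
tall y [ 0.49605237 -0.07910859  0.120033  ] [0.74047102 0.15298111 0.57420546]
box [ 0.45470937 -0.09995665  0.0308116 ] [0.61999569 0.11995872 0.57420546]
side nut 447 [0.5058416  0.17064233 0.09933813] [0.52831621 0.19723321 0.10542765] [0.48324726 0.15062811 0.08413586]
lid ((0.5061766505241394, 0.17344647645950317), 0.05365459993481636)
handle 372 [0.41455272 0.18479363] [0.3798445  0.17376216] [0.4498902  0.19819246] [ 0.99162185 -0.12917474  0.41408318  0.18466204]
mark 268 [0.48200136 0.33850317] 0.06002200368868451
tall y [ 0.49584612 -0.07964507  0.12000392] [0.67009226 0.13783417 0.69115786]
box [ 0.45530147 -0.09983988  0.06534106] [0.61999881 0.1199013  0.69115786]
```

```bash
python3 - <<'E'
from h import *
Ps=[cloud(c,m.grab_frame(c)[1]).reshape(-1,3) for c in("top","side")]; P=np.vstack(Ps)
xs=np.arange(.34,.74,.03); ys=np.arange(-.02,.3,.02)
print("max z mm; cols x",np.round(xs,2))
for y in ys: print(round(y,2),[ (lambda q:int(1000*q.max()) if len(q) else -1)(P[(abs(P[:,0]-x)<.015)&(abs(P[:,1]-y)<.01)&(P[:,2]>-.05),2]) for x in xs])
print("arm self?",m.current_ee_pos())
# plan nut turn IK
o=np.array([.506,.175])
for y0 in np.arange(-3.1,3.2,.4):
    a=m.inverse_kinematics([*o,.072],rot(y0)); b=m.inverse_kinematics([*o,.072],rot(y0+1.5))
    print(round(y0,2),None if a is None else np.round(a,2), None if b is None else np.round(b,2)[5])
E
```

```text
max z mm; cols x [0.34 0.37 0.4  0.43 0.46 0.49 0.52 0.55 0.58 0.61 0.64 0.67 0.7  0.73]
-0.02 [3, 16, 15, 16, 97, 126, 148, 546, 691, 681, 554, 553, 554, 554]
0.0 [3, 3, 2, 3, 96, 124, 146, 546, 649, 681, 554, 554, 554, 554]
0.02 [2, 3, 5, 2, 95, 121, 144, 544, 648, 649, 554, 554, 553, 553]
0.04 [4, 3, 3, 2, 96, 121, 143, 544, 554, 553, 554, 554, 553, 555]
0.06 [4, 3, 3, 3, 94, 118, 143, 168, 554, 553, 553, 553, 552, 552]
0.08 [3, 2, 2, 4, 90, 112, 140, 159, 484, 485, 485, 181, 170, 169]
0.1 [3, 2, 3, 6, 6, 6, 4, 3, 485, 485, 486, 437, 436, 430]
0.12 [3, 4, 3, 6, 6, 67, 65, 59, 485, 485, 485, 3, 434, 4]
0.14 [4, 3, 2, 6, 66, 68, 66, 66, 484, 485, 485, 460, 3, 4]
0.16 [3, 6, 3, 6, 68, 118, 118, 64, 6, 431, 2, 3, 3, 2]
0.18 [3, 54, 53, 53, 66, 118, 119, 67, 6, 30, 32, 3, 2, 3]
0.2 [3, 52, 53, 52, 68, 105, 103, 68, 6, 32, 32, 2, 3, 3]
0.22 [2, 7, 3, 6, 64, 65, 68, 64, 6, 31, 31, 4, 4, 3]
0.24 [3, 9, 4, 7, 7, 7, 7, 6, 6, 2, 3, 4, 3, 3]
0.26 [6, 7, 4, 6, 7, 6, 7, 7, 5, 14, 13, 3, 3, 3]
0.28 [6, 6, 5, 938, 7, 6, 6, 6, 5, 14, 15, 3, 3, 2]
arm self? [0.19208158 0.51534342 0.23128056]
-3.1 None 1.85
-2.7 None 1.45
-2.3 [ 0.25  0.55  1.81 -0.    0.79  2.55] 1.05
-1.9 [ 0.25  0.55  1.81 -0.    0.79  2.15] 0.65
-1.5 [ 0.25  0.55  1.81 -0.    0.79  1.75] 0.25
-1.1 [ 0.25  0.55  1.81 -0.    0.79  1.35] -0.15
-0.7 [ 0.25  0.55  1.81 -0.    0.79  0.95] -0.55
-0.3 [ 0.25  0.55  1.81 -0.    0.79  0.55] -0.95
0.1 [ 0.25  0.55  1.81 -0.    0.79  0.15] -1.35
0.5 [ 0.25  0.55  1.81 -0.    0.79 -0.25] -1.75
0.9 [ 0.25  0.55  1.81 -0.    0.79 -0.65] -2.15
1.3 [ 0.25  0.55  1.81 -0.    0.79 -1.05] -2.55
1.7 [ 0.25  0.55  1.81 -0.    0.79 -1.45] None
2.1 [ 0.25  0.55  1.81 -0.    0.79 -1.85] None
2.5 [ 0.25  0.55  1.81 -0.    0.79 -2.25] 2.53
2.9 [ 0.25  0.55  1.81 -0.    0.79 -2.65] 2.13
```

```bash
python3 - <<'E'
from h import *
k=m.get_calibration("wrist"); o=-k["R"].T@k["t"]
print(m.current_tcp_rot().T@(o-m.current_ee_pos()), m.current_tcp_rot())
p,d=m.grab_frame("top");P=cloud("top",d);
q,e=m.grab_frame("side");cv2.imwrite("pics/s.png",q[:,:,::-1])
T=P[(abs(P[...,0]-.6)<.05)&(P[...,1]<.17)&(P[...,1]>0)&(P[...,2]>.2)];print("head points lowest/most",np.round(T[np.argsort(T[:,2])][::max(1,len(T)//10)],3))
E
```

```text
[ 0.08384714  0.00028455 -0.14234635] [[-9.37018429e-01  3.49279922e-01 -1.30151584e-05]
 [ 3.49279922e-01  9.37018429e-01 -2.84919367e-05]
 [ 2.24378181e-06 -3.12434033e-05 -1.00000000e+00]]
head points lowest/most [[0.646 0.011 0.2  ]
 [0.594 0.137 0.45 ]
 [0.564 0.004 0.468]
 [0.603 0.089 0.478]
 [0.585 0.06  0.484]
 [0.649 0.059 0.512]
 [0.618 0.059 0.538]
 [0.595 0.052 0.55 ]
 [0.631 0.021 0.552]
 [0.641 0.014 0.552]
 [0.607 0.    0.558]]
```

```bash
python3 - <<'E'
from h import *
o=[.506,.175]; y0=-.78
m.move_ptp([*o,.16],rot(y0)); print("t",m.current_time(),m.current_ee_pos())
m.set_gripper(.8,40)
m.move_l([*o,.070],max_speed=.08); print(m.current_force(),m.current_time())
m.set_gripper(0,40); print("grip",m.current_grip_width(),m.current_grip_force(),m.current_force(),m.current_time())
if .4<m.current_grip_width()<.7:
    n=9; tot=2.85
    for i in range(1,n+1):
        a=tot*i/n
        m.move_l([*o,.070+.0019*a],rot(y0+a),max_speed=.15)
        print(i,np.round(m.current_force(),1),np.round(m.current_ft_torque(),2),round(m.current_time(),2))
E
```

```text
t 3.1083 [0.50583961 0.17571363 0.16015889]
[-0.73139173 -0.0311993  -0.5351753 ] 4.7
grip 0.5283166547171979 40.42639195919037 [-0.37046236  1.04423003  2.39448752] 5.025
1 [0.7 0.9 1.6] [ 0.09 -0.06  0.03] 5.49
2 [1.8 0.1 3.1] [ 0.02 -0.31  0.04] 5.96
3 [ 3.8 -1.2  1.7] [-0.08 -0.69  0.04] 6.42
4 [5.5 0.5 2.1] [ 0.02 -0.89 -0.02] 6.89
5 [4.7 1.1 2.1] [ 0.12 -0.84  0.01] 7.36
6 [5.3 0.9 2.8] [ 0.21 -0.9   0.05] 7.83
7 [4.7 2.5 2.6] [ 0.34 -0.78  0.05] 8.29
8 [5.1 2.5 2. ] [ 0.41 -0.84  0.05] 8.76
9 [-0.9  1.5  2.4] [0.13 0.21 0.06] 9.22
```

```bash
python3 - <<'E'
from h import *
m.set_gripper(.8)
p=m.current_ee_pos(); m.move_l([p[0],p[1],.19],max_speed=.12); m.set_gripper(0)
print(m.current_time())
for c in("side","top"):
    q,d=m.grab_frame(c);P=cloud(c,d);h=cv2.cvtColor(q,cv2.COLOR_RGB2HSV)
    g=((h[...,0]>15)&(h[...,0]<32)&(h[...,1]>130)&(h[...,2]>120)&(P[...,2]>.07)&(P[...,2]<.13)&(np.hypot(P[...,0]-.5,P[...,1]-.17)<.06))
    if g.any(): print(c,g.sum(),P[g].mean(0),np.percentile(P[g][:,2],[5,50,95]))
    l=(abs(P[...,2]-.063)<.004)&(np.hypot(P[...,0]-.5,P[...,1]-.17)<.09)&(h[...,1]<60)&(h[...,2]>120)
    cs,_=cv2.findContours(l.astype(np.uint8),0,1); cc=max(cs,key=cv2.contourArea)
    W=np.array([ray(c,*r[0],.063)[:2] for r in cc],np.float32); print("lid",cv2.minEnclosingCircle(W))
    print([(np.round(x["at"],3),x["confidence"]) for x in m.look_for(c,"pin_tip")[:1]])
    if c=="side": cv2.imwrite("pics/side2.png",cv2.resize(q[160:300,170:330,::-1],None,fx=4,fy=4,interpolation=2))
E
```

```text
11.3417
side 457 [0.50442891 0.17065047 0.10447582] [0.09710443 0.10509558 0.10730769]
lid ((0.5046406388282776, 0.171913281083107), 0.05381261184811592)
[(array([0.502, 0.171, 0.107]), 0.56)]
lid ((0.49738696217536926, 0.19629214704036713), 0.04672853648662567)
[(array([0.625, 0.282, 0.014]), 0.65)]
```

View pics/side2.png

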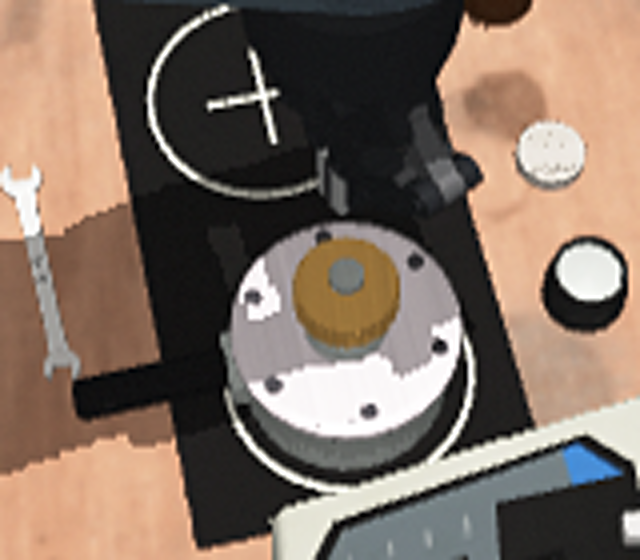

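The crop shows the nut (347,290) raised about 5 mm above the boss, with the pin head free at (346,272). The pot is still in its outline. Next I press the pin with the fingers shut.

```bash
python3 - <<'E'
from h import *
r=ray("side",256.5,228,.117); print(r, "grip",m.current_grip_width())
o=[.5045,.1733]
m.move_l([*o,.125],max_speed=.08); f0=m.current_force(); print(f0)
z=.121; con=None
while z>.106:
    m.move_l([*o,z],max_speed=.02); f=(m.current_force()-f0)[2]; print(round(z,4),round(f,1),np.round(m.current_ee_pos()[2],4))
    if f>9: break
    z-=.001
m.dwell(1.1); print(m.current_force()-f0,m.current_time())
m.move_l([*o,.17],max_speed=.08); print(m.current_time())
E
```

```text
[0.50534187 0.17362301 0.117     ] grip -0.003313350221071473
[-0.32616005  1.39767918 -0.07658815]
0.121 -0.3 0.121
0.12 0.3 0.12
0.119 0.2 0.1189
0.118 -0.4 0.1179
0.117 1.5 0.1171
0.116 3.4 0.1161
0.115 3.3 0.115
0.114 3.5 0.114
0.113 4.2 0.113
0.112 5.3 0.112
0.111 7.7 0.1112
0.11 13.5 0.1108
[-2.39499807 -2.52646428 12.94736922] 16.7083
17.6083
```

```bash
cat >>h.py <<'E'
def pot(c="side",g=(.5,.17),verb=True):
    q,d=m.grab_frame(c);P=cloud(c,d);h=cv2.cvtColor(q,cv2.COLOR_RGB2HSV)
    l=(abs(P[...,2]-.063)<.004)&(np.hypot(P[...,0]-g[0],P[...,1]-g[1])<.09)&(h[...,1]<60)&(h[...,2]>70)
    cs,_=cv2.findContours(l.astype(np.uint8),0,1); cc=max(cs,key=cv2.contourArea)
    W=np.array([ray(c,*r[0],.063)[:2] for r in cc],np.float32); ctr,rad=cv2.minEnclosingCircle(W)
    D=P-[*ctr,0]; b=(abs(P[...,2]-.045)<.012)&(h[...,2]<70)&(D[...,0]<-.056)&(D[...,0]>-.135)&(abs(D[...,1]-.01)<.035)
    Q=P[b][:,:2]; print(c,"lid",ctr,rad,"handle",b.sum(),Q.mean(0),cv2.fitLine(Q.astype(np.float32),1,0,.01,.01).ravel())
    return ctr
E
python3 - <<'E'
from h import *
m.move_ptp([.41,.185,.2],rot(np.pi/2-.12)); m.set_gripper(.55,40); print(m.current_time())
pot("side")
try: pot("top")
except Exception as e: print(e)
E
```

```text
18.8167
side lid (0.5046008229255676, 0.1725814789533615) 0.05370348319411278 handle 404 [0.412724   0.16229632] [0.9933501  0.11513287 0.4086459  0.16114591]
OpenCV(4.12.0) /io/opencv/modules/imgproc/src/linefit.cpp:50: error: (-215:Assertion failed) count > 0 in function 'fitLine2D_wods'
h.py:19: RuntimeWarning: Mean of empty slice.
  Q=P[b][:,:2]; print(c,"lid",ctr,rad,"handle",b.sum(),Q.mean(0),cv2.fitLine(Q.astype(np.float32),1,0,.01,.01).ravel())
  ret = um.true_divide(
```

The pot turned by about 0.23 rad on the mat during the unscrewing, so its yaw is now +0.115. The nut is still about 2.65 rad off, judging by its 5.1 mm rise. I grip the handle where it is now.

```bash
python3 - <<'E'
from h import *
R=rot(np.pi/2+.115); g=np.array([.4076,.162])
m.move_ptp([*g,.12],R); m.move_l([*g,.024],max_speed=.06); print(m.current_force(),m.current_time())
m.set_gripper(0,40); print(m.current_grip_width(),m.current_grip_force(),m.current_force())
if m.current_grip_width()>.12:
    e=g+[.482-.505,.3384-.1736]
    for s in(.05,.3,.6,.9,1):
        q=g+(e-g)*s; m.move_l([*q,.024],max_speed=.05); print(np.round(m.current_force(),1))
    print(m.current_time()); pot("side",(.48,.337))
    p,_=m.grab_frame("side"); cv2.imwrite("pics/s3.png",cv2.resize(p[110:280,150:340,::-1],None,fx=3.5,fy=3.5,interpolation=2))
E
```

```text
[ 0.20529084 -0.2359178   0.16626496] 21.0917
0.2036876228751828 42.16127336025238 [-2.30540144  1.2669743   4.87364643]
[-0.9 -0.7  4.5]
[ 1.3 -4.7  4.7]
[ 1.4 -5.2  6.7]
[ 2.3 -6.5  5.9]
[ 0.5 -4.   5.7]
25.5417
side lid (0.48204416036605835, 0.33383122086524963) 0.054185669869184494 handle 203 [0.39500972 0.32379792] [0.9928105  0.11969678 0.3816135  0.32098892]
```

View pics/s3.png

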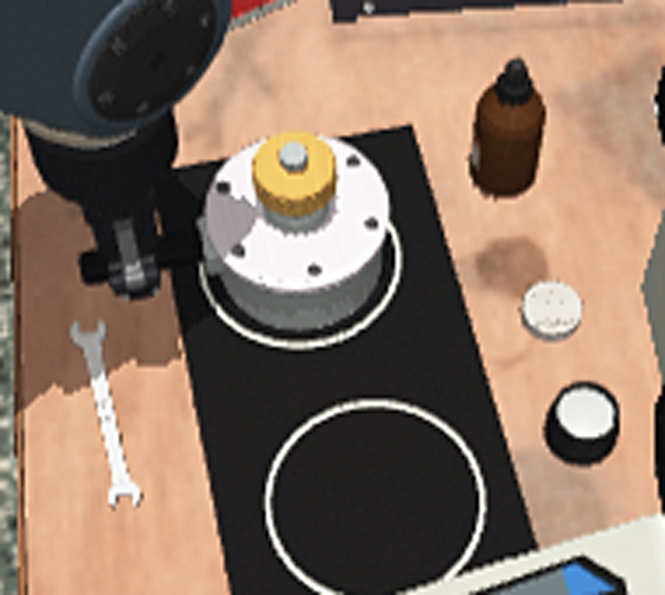

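The pot stands in the cross outline with its lid at (297,215), the nut is up, and the bystanders are undisturbed. It is about 3 mm short in y, so I nudge it, release and check.

```bash
python3 - <<'E'
from h import *
p=m.current_ee_pos(); m.move_l(p+[0,.003,0],max_speed=.03); m.set_gripper(.5); m.dwell(.2)
p=m.current_ee_pos(); m.move_l([p[0],p[1],.15],max_speed=.1)
m.move_ptp([.36,.1,.25],rot(np.pi/2)); print(m.current_time(),m.current_force())
for c in("side","top"):
    pot(c,(.48,.338))
    q,d=m.grab_frame(c);P=cloud(c,d);h=cv2.cvtColor(q,cv2.COLOR_RGB2HSV)
    g=((h[...,0]>15)&(h[...,0]<32)&(h[...,1]>130)&(h[...,2]>120)&(P[...,2]>.07)&(P[...,2]<.13)&(np.hypot(P[...,0]-.48,P[...,1]-.335)<.06))
    print(g.sum(),P[g].mean(0),np.percentile(P[g][:,2],[5,50,95]))
    if c=="top": cv2.imwrite("pics/t4.png",cv2.resize(q[120:300,190:330,::-1],None,fx=3.3,fy=3.3,interpolation=2))
E
```

```text
28.8583 [-0.11961125 -0.51188301  0.49440097]
side lid (0.4820902347564697, 0.3360128402709961) 0.05461464822292328 handle 335 [0.39084346 0.32604444] [0.9952015  0.09784619 0.40231478 0.32598725]
375 [0.48203834 0.33315338 0.10359813] [0.09368016 0.10477727 0.10750037]
top lid (0.4824781119823456, 0.33960655331611633) 0.05358271673321724 handle 10 [0.41266179 0.33380607] [0.263751   0.9645908  0.41361684 0.33774507]
202 [0.48088357 0.3392074  0.10650685] [0.10402492 0.1065479  0.10882356]
```

View pics/t4.png

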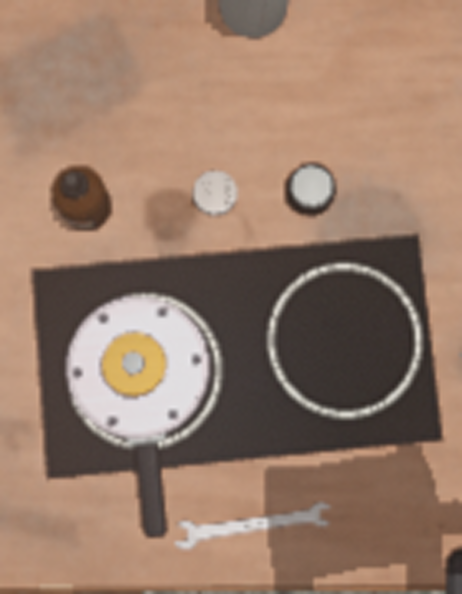

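The top crop shows the pot (133,368) centred in its outline, off only by the lid's parallax. The nut is raised and the bystanders are in place.

```bash
python3 -c "
from bench import manip as m
print(m.sign_off())"
```

```text
the job is handed in; nothing more can be done
None
```

I handed the job in at about 29 s, with no verdict returned: the nut is backed off about 2.6 rad, the pin was pressed about 5 mm for over 1 s and released, and the pot stands within about 1 mm of the cross centre by camera, having turned about 0.23 rad on the mat during unscrewing.

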